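Shut the chip cabinet and set its lock dial

TASK

Close up the chip cabinet using fingertips only, gripping and lifting nothing: push its frosted sliding door fully shut by the upright pull plate, then push the finger post on top round until the dial's white index mark lines up with the one long line on the scale collar. Push gently, leave the collar as it is set, and do not disturb the plaques, dice, buttons and cup.

Things in the scene. Friction and masses are not known exactly. Their poses are not given: they have to be found in the camera images.
- cabinet: Grey steel locking chip cabinet fixed to the counter, 200 deep (x) x 340 wide (y) x 160 high mm. Origin: centre of its underside; its front, with the door, faces its own -x (toward the robot); z up. Its flat top carries the dial in its collar towards +y, and two dice and a small disc towards -y.
- door (a joint): Opening of the frosted sliding door on the cabinet's front, m: 0 = fully shut against the jamb at the cabinet's +y end, grows as the door slides to the cabinet's -y, to 0.13 at most. Friction about 1.5 N, stays where it is left. Door panel 6 thick, 168 wide, 150 high, its middle plane 108 mm in front (-x) of the cabinet's origin.
- door_pull (a point): Top centre of the door's pull plate, 160 mm above the counter. The plate is an upright aluminium fin standing straight out of the door: 42 out (cabinet x), 10 thick (cabinet y), 65 high, all below this point. The point is 24 mm in front of the door's middle plane. At door = 0 it lies at (-0.132, 0.030, 0.160) in the cabinet frame. Site axes are the cabinet's.
- dial_axis (a point): Centre of the lock dial's top face, on its upright turning axis, at (0, 0.070, 0.180) in the cabinet frame. Site axes are the cabinet's.
- dial (a joint): Angle of the lock dial, rad, counter-clockwise from above: 0 = index mark points to the cabinet's +x. Range -3.1 to 3.1 with stops; friction about 0.06 N m, stays where it is left. Dark steel disc 104 mm across, top face 180 mm above the counter.
- index_mark (a point): Outer end of the white index mark on the dial's rim (mark 3 wide, 26 long, radial), 52 mm from the axis, 180 mm above the counter; it turns with the dial.
- post_top (a point): Centre of the top of the dial's steel finger post: upright, 12 diameter, 24 high above the dial's face, 36 mm from the axis, straight across the axis from the index mark; it turns with the dial. The top is 204 mm above the counter.
- collar (a joint): Angle of the scale collar round the dial, rad, counter-clockwise from above: 0 = its long line points to the cabinet's +x. Mark and line are in line when dial = collar. Stiff (0.8 N m); must stay as set. Aluminium, 148 mm across, top 170 mm above the counter; short lines (7 mm) every 15 degrees, one long line (19 mm) from the dial's rim to the outer edge.
- long_line (a point): Inner end of the collar's long line, 52 mm from the axis, 170 mm above the counter (10 mm below the dial's face).
- plaque_a: Blue ceramic plaque, 56 (x) x 84 (y) x 7 mm, lying loose on the counter beside the cabinet's -y end; origin centre of its underside.
- plaque_b: As plaque_a, lying on top of it.
- plaque_c: Same size as plaque_a, on the counter in front of the cabinet's door.
- die_a: Translucent red die, 20 mm, loose on the cabinet's top; origin centre of its underside.
- die_b: As die_a.
- lammer: Black disc, 28 diameter, 5 high, loose on the cabinet's top; origin centre of its underside.
- dealer_button: Pewter disc, 50 diameter, 9 high, loose on the counter in front of the cabinet; origin centre of its underside.
- chip_cup: Grey rubber cup, 68 across the mouth, 80 high, loose on the counter beside the cabinet's +y end; origin centre of its underside.

How it is judged:
On the way, in this order (a step that is already met when the one before it is completed fails the run):
1. the sliding door is fully shut (value of joint door below 0.004 m), for 0.2 s.
2. with the door shut, the index mark lines up with the long line (value of joint door below 0.004 m and horizontal distance between index_mark and long_line below 0.005 m), for 0.2 s.
At the end, for the whole second after the job is handed in: The door is within 4 mm of fully shut, the index mark's outer end is within 5 mm (5.5 degrees) of the long line seen from above, the dial is at rest, and every loose thing is within 20 mm of where it began (all of step 2 and velocity of joint dial between -0.02 and 0.02 rad/s and distance of each of plaque_a, plaque_b, plaque_c, die_a, die_b, lammer, dealer_button, chip_cup from where it was at the start of the episode below 0.02 m); the robot touches nothing.
It fails at once if a loose thing is lifted or shifted by more than 20 mm (distance of any of plaque_a, plaque_b, plaque_c, die_a, die_b, lammer, dealer_button, chip_cup from where it was at the start of the episode above 0.02 m).
It fails at once if the scale collar is turned (long line moved more than 5 mm) (distance of long_line from where it was at the start of the episode above 0.005 m).
It fails at once if the dial or its post is pinched or pushed harder than 30 N (contact force between the fingers and dial above 30 N).
It fails at once if the door or its pull is pinched or pushed harder than 35 N (contact force between the fingers and door above 35 N).
It also fails if it takes over 51 s, if anything falls off the work surface, if the arm or the gripper's body presses on something with over 40 N, if the wrist force passes 120 N, or if a joint passes its speed limit or range.

ROBOT

A 6-joint arm with a two-finger parallel gripper is mounted at the origin on the work surface. World frame = base frame: x ahead of the robot, y to its left, z up, the work surface at z = 0. Lengths are in m, angles in rad, forces in N, time in s.
With the tool pointing down it reaches from about 0.375 to 0.9 m from the base axis. Payload 3.1 kg.
Tool frame: the origin (TCP) lies on the centre line of the jaws, within the pads' length; the fingertips stand robot.tcp_to_tips ahead of it and the grasp point (between the pads) lies 3 mm ahead of it (robot.tcp_to_tips is the distance from the TCP to the fingertips, in m); z points along the fingers, y is the line along which they close (so a half turn about z gives the same grasp; the last joint's range is limited). The gripper opens to 85 mm and grips with 20 to 120 N. Pads are 22 mm wide; open, the fingers measure 114 mm over their backs; the gripper's body (76 mm by 85 mm) begins 54 mm behind the grasp point. The pads swing forward as they close: fully open they stand 13 mm farther back than shut.
Start: joints at [1.075, 0.527, 1.433, -0, 1.181, -0.178], TCP at [0.195, 0.594, 0.253] pointing down, gripper open.
Joint ranges: [-3.08, 3.08], [-0.75, 2.2], [0.22, 2.44], [-1.43, 4.57], [0, 2.65], [-2.85, 2.85]. Speed limits (rad/s): [2.79, 2.79, 3.14, 3.14, 3.14, 3.14].

INTERFACE

Orientations are given as a unit quaternion [x, y, z, w].
In Python, from workcell import robot, monitor, job, get_image, camera_params gives the robot as it stands (robot), with the cameras as plain functions, the readings (monitor) and the job (job).
- The arm moves only by the shell command python3 drive.py [OPENING] [FORCE], which reads ROWS from standard input. ROWS is one flat JSON list of numbers that holds 1 to 8 rows one after another, with no inner brackets; each row has 6 numbers: dx, dy, dz in shares of 0.5 m (1.0 is 0.5 m), then a rotation vector rx, ry, rz in fractions of the full range, 1 being 2 pi rad; each row is the pose to reach, as a shift and turn from the pose commanded when the command began, along the tool's axes at that moment; what a row does not reach only later rows make up. A row lasts 1/10 s, in which the tool goes at most 0.05 m and 0.15 rad, less where a joint would pass 70% of its speed; a pose out of reach is approached as far as the arm can. OPENING is the opening from 0.0 (shut) to 1.0 (fully open), set as the command begins (- or left out keeps the last). The fingers move at their own pace and stop on an object; FORCE is the grip in N (left out, the last holds). Time passes only in rows, so rows that do not move let the fingers close. It prints the time, the measured TCP pose, the force, the opening and the grip force at its end. Input that does not fit is refused with a message, and nothing moves.
- monitor.get_state(): the state, without advancing time (a new reading comes with each control period).
- get_image(name): name is "scene" or "top" or "wrist"; returns the picture (384x512x3 uint8, red, green, blue); there is no depth.
- camera_params(name): a dict with "fx", "fy", "cx", "cy" (pixels), "k1" (the pictures are not rectified: a ray, as slopes to the right and down, at radius r is drawn at 1 + k1 r^2 times it, then the intrinsics apply), "position" and "orientation" of the camera in the world; the wrist camera has in their place "mount" (4x4, takes a point from camera to tool coordinates, whose origin is the TCP and whose axes are the flange's). Camera axes: x right, y up, looking along -z (the intrinsics and any distortion apply to the point x, -y, -z); pixel columns grow to the right and rows downward; lengths in m; the calibration is good to about 2 mm. A picture is of the moment at which its call begins: read the wrist's pose just before it. camera_params takes no time and is no camera call.
- job.job_done(): hands the job in; it is judged then, once.
The state is a dict: "time": time; "joints": joint angles; "joint_vel": joint speeds; "effort": joint torques, N m; "ee_pos": TCP position; "tool_rot": TCP orientation; "ft_force": force on the tool from outside, world axes, zero at the start; "ft_torque": the same for the moment, N m; "finger_gap": opening from 0.0 (shut) to 1.0 (fully open); "finger_force": force on a finger pad.
Only numpy, scipy, OpenCV 4.12 (cv2) and the standard library are available. Lean on these libraries where they do the work, as an engineer would, in place of code of your own. Each camera call takes 0.05 s, during which the arm holds its last target. There are 200 camera calls.

## Working session

There is one attempt and no reset: what is moved stays moved. The work goes in short steps, Python scripts to look and compute and a shell command to move; the robot and the scene stay as the last step left them, time stands still between calls to the robot, and variables do not carry over. Pictures are saved under pics/ and viewed, at most 10 in all, crops included, and the job is handed in when it is done.

```bash
ls; mkdir -p pics; python3 - <<'E'
from workcell import robot, monitor, job, get_image, camera_params
import cv2
for n in ("scene","top"):
    cv2.imwrite(f"pics/{n}0.png",get_image(n)[:,:,::-1]); print(n,camera_params(n))
print(camera_params("wrist"),robot.tcp_to_tips,monitor.get_state())
E
```

```text
drive.py
pics
workcell.py
scene {'fx': 439.22966568474925, 'fy': 439.22966568474925, 'cx': 256.03179701835984, 'cy': 193.6352073960518, 'k1': -0.12109466824289046, 'position': array([ 0.44132846, -0.22161247,  1.06290235]), 'orientation': array([ 0.14434625, -0.03958572, -0.26580198,  0.95233735])}
top {'fx': 413.4721604443086, 'fy': 413.4721604443086, 'cx': 255.24150734537994, 'cy': 190.04344989964778, 'k1': -0.0030365678143332254, 'position': array([0.46480531, 0.04255511, 1.32562596]), 'orientation': array([-0.03649344,  0.04099677,  0.70784834, -0.70422881])}
{'fx': 294.0449009176149, 'fy': 294.0449009176149, 'cx': 254.7962533753966, 'cy': 186.64256103472218, 'k1': 0.015296148987856282, 'mount': array([[-8.85326587e-04,  9.63796555e-01,  2.66637239e-01,
         6.73133044e-02],
       [ 9.99999583e-01,  7.93973195e-04,  4.50415662e-04,
        -7.27663715e-04],
       [ 2.22406243e-04,  2.66637527e-01, -9.63796856e-01,
        -1.20176167e-01],
       [ 0.00000000e+00,  0.00000000e+00,  0.00000000e+00,
         1.00000000e+00]])} 0.022 {'time': 0.1, 'joints': array([ 1.07452165e+00,  5.28389727e-01,  1.43381995e+00, -1.04576194e-07,
        1.18140708e+00, -1.78513796e-01]), 'joint_vel': array([-1.27432078e-03, -1.81246007e-03, -3.18798126e-03,  3.63173968e-05,
        8.53973018e-04,  6.82867668e-04]), 'effort': array([-3.75279183e-05, -4.43302989e+01, -1.78585231e+01, -2.01287162e-04,
        3.90907735e-03, -5.33439660e-06]), 'ee_pos': array([0.19495234, 0.59315762, 0.25240672]), 'tool_rot': array([ 1.58212747e-01,  9.87404528e-01, -9.55007467e-04, -3.34972777e-04]), 'ft_force': array([-0.20541885,  0.27978304,  0.19831552]), 'ft_torque': array([0.01236838, 0.00740349, 0.03618924]), 'finger_force': 0.0, 'finger_gap': 0.9996990248257854}
```

View pics/top0.png

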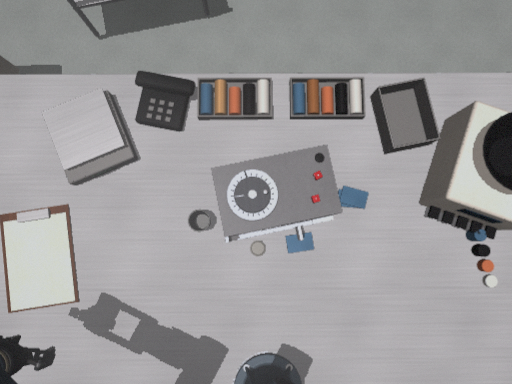

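View pics/scene0.png

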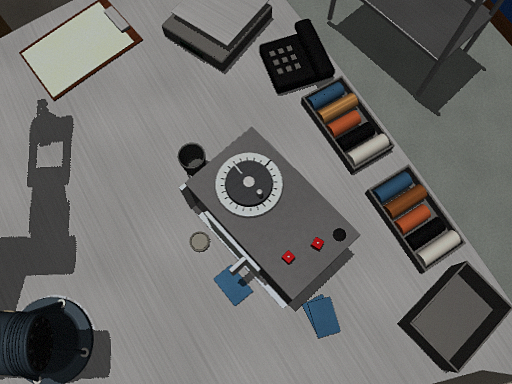

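```bash
python3 - <<'E'
import cv2,numpy as np
a=cv2.imread("pics/top0.png")[135:265,195:375]; b=cv2.imread("pics/scene0.png")[120:320,170:370]
a=cv2.resize(a,None,fx=4.4,fy=4.4,interpolation=cv2.INTER_CUBIC);cv2.imwrite("pics/topc.png",a)
b=cv2.resize(b,(600,600),interpolation=cv2.INTER_CUBIC);cv2.imwrite("pics/scenec.png",b)
E
```

```text
(no output)
```

View pics/topc.png

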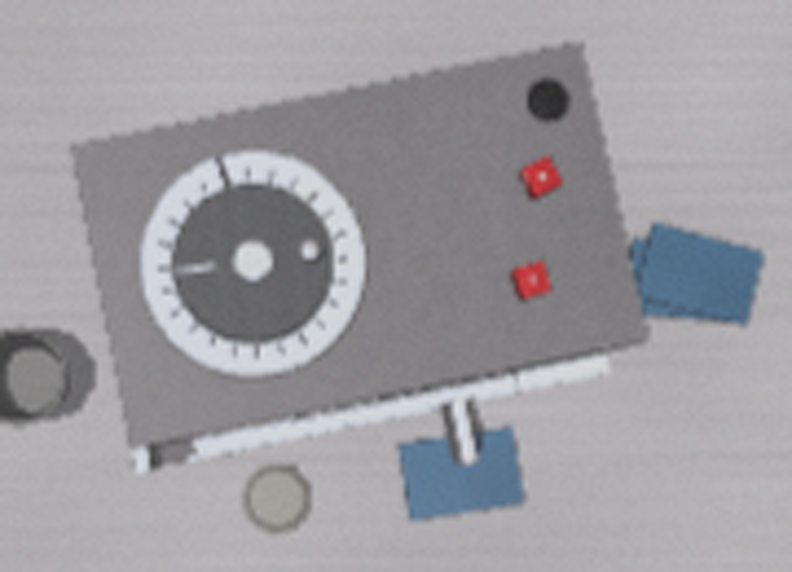

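View pics/scenec.png

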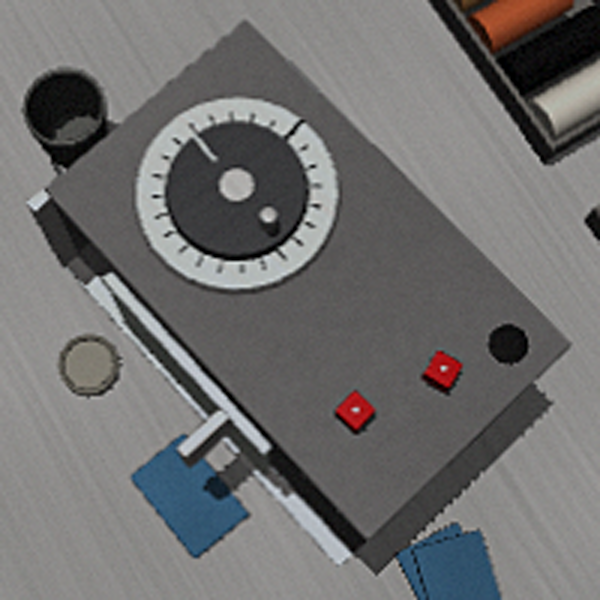

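```bash
cat > h.py <<'E'
import numpy as np
from scipy.spatial.transform import Rotation as R
from workcell import robot, monitor, job, get_image, camera_params
def ray(name,uv,z):
    c=camera_params(name); d=(np.asarray(uv,float)-[c["cx"],c["cy"]])/[c["fx"],c["fy"]]
    s=d.copy()
    for _ in range(20): s=d/(1+c["k1"]*(s@s))
    v=R.from_quat(c["orientation"]).apply([s[0],-s[1],-1]); p=c["position"]
    return p+v*(z-p[2])/v[2]
E
python3 - <<'E'
from h import *
T=lambda x,y:((x+.5)/4.4-.5+195,(y+.5)/4.4-.5+135)
S=lambda x,y:((x+.5)/3-.5+170,(y+.5)/3-.5+120)
np.set_printoptions(precision=4,suppress=True)
def sh(n,a,b,z):
    print(n,*( ray("top",T(*a),z)[:2],) if a else "",*( ray("scene",S(*b),z)[:2],) if b else "")
sh("cBL",(72,146),(246,20),.16);sh("cBR",(583,42),(571,344),.16);sh("cFR",(649,342),(362,543),.16);sh("cFL",(133,443),(48,188),.16)
sh("dial",(252,261),(237,185),.18);sh("mark",(176,269),(194,126),.18);sh("mark_in",(214,266),(215,159),.18)
sh("lineI",(229,186),(290,138),.17);sh("lineO",(219,157),(302,119),.17);sh("post",(311,250),(269,215),.204)
sh("pullout",(467,462),(185,455),.16);sh("pullin",(459,400),(220,415),.16)
sh("diea",(543,175),(443,369),.18);sh("dieb",(533,280),(356,409),.18);sh("button",(277,498),(90,365),.009)
E
```

```text
cBL [0.6575 0.1606] [0.6593 0.1601]
cBR [ 0.7248 -0.1726] [ 0.7261 -0.172 ]
cFR [ 0.5286 -0.2102] [ 0.5273 -0.2107]
cFL [0.466  0.1206] [0.4674 0.1198]
dial [0.5801 0.0443] [0.5827 0.0446]
mark [0.5752 0.0924] [0.5793 0.099 ]
mark_in [0.577  0.0684] [0.5794 0.0695]
lineI [0.6295 0.0588] [0.6356 0.0585]
lineO [0.6483 0.0652] [0.6508 0.0666]
post [0.5843 0.0077] [0.5865 0.0074]
pullout [ 0.4528 -0.092 ] [ 0.4556 -0.098 ]
pullin [ 0.4922 -0.0875] [ 0.4901 -0.0867]
diea [ 0.6342 -0.1413] [ 0.6347 -0.1414]
dieb [ 0.5671 -0.1334] [ 0.5695 -0.1337]
button [0.4264 0.0274] [0.4286 0.0255]
```

```bash
cat >> h.py <<'E'
def go(x,y,z,ang):
    "rows values: world TCP target, tool-y world angle (deg)"
    s=monitor.get_state(); q=R.from_quat(s["tool_rot"]); ty=q.apply([0,1,0])
    t=R.from_matrix(np.array([[-np.sin(np.radians(ang)),np.cos(np.radians(ang)),0],[np.cos(np.radians(ang)),np.sin(np.radians(ang)),0],[0,0,-1]]).T)
    # columns: tool x at ang+90, tool y at ang, z down
    a=np.radians(ang); t=R.from_matrix(np.c_[[-np.sin(a),np.cos(a),0],[np.cos(a),np.sin(a),0],[0,0,-1]])
    print(np.round(q.inv().apply(np.array([x,y,z])-s["ee_pos"]),4),np.round((q.inv()*t).as_rotvec(),3))
E
sed -i '/t=R.from_matrix(np.array/d' h.py
python3 -c "
from h import *
go(.4735,-.138,.26,11.3)"
```

```text
[-0.493  -0.6075 -0.0066] [-2.000e-03  1.000e-03  1.056e+00]
```

Careful with the scale: shifts go in shares of 0.5 m and turns go in shares of 2 pi rad. That gives: -0.3 m / 0.5 = -0.6, -0.265 m / 0.5 = -0.53, 1.056 rad / 6.2832 = 0.1681.

```bash
r="x"; echo '[-0.06,-0.08,-0.014,0,0,0.0239,-0.12,-0.15,-0.014,0,0,0.0477,-0.18,-0.23,-0.014,0,0,0.0716,-0.24,-0.3,-0.014,0,0,0.0955,-0.3,-0.38,-0.014,0,0,0.1194,-0.36,-0.45,-0.014,0,0,0.1432,-0.42,-0.53,-0.014,0,0,0.1681,-0.48,-0.6,-0.014,0,0,0.1681]' | python3 drive.py 0.0 20
python3 -c "
from h import *
go(.4735,-.138,.26,11.3)"
```

```text
time: 0.9
ee_pos: [0.3292, 0.2317, 0.2602]
tool_rot: [0.635, 0.773, -0.0, -0.0]
ft_force: [0.2, -0.2, -0.1]
finger_gap: -0.003
finger_force: 0.0
[-3.907e-01  7.000e-02  3.000e-04] [-0.001  0.    -0.002]
```

Converted, -0.391 m / 0.5 = -0.782, -0.345 m / 0.5 = -0.69.

```bash
echo '[-0.1,0.02,0,0,0,0,-0.2,0.04,0,0,0,0,-0.3,0.06,0,0,0,0,-0.4,0.08,0,0,0,0,-0.5,0.09,0,0,0,0,-0.6,0.11,0,0,0,0,-0.69,0.124,0,0,0,0,-0.782,0.14,0,0,0,0]' | python3 drive.py
python3 - <<'E'
from h import *
import cv2
go(.4735,-.138,.152,11.3)
cv2.imwrite("pics/w1.png",get_image("wrist")[:,:,::-1])
E
```

```text
time: 1.7
ee_pos: [0.4749, -0.1383, 0.2601]
tool_rot: [0.635, 0.773, 0.0, -0.0]
ft_force: [0.6, 0.8, -0.7]
finger_gap: -0.001
finger_force: 0.0
[ 0.0005 -0.0012  0.1081] [-0.    -0.    -0.001]
```

View pics/w1.png

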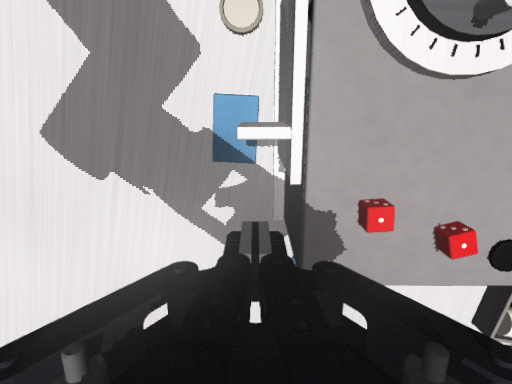

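Converted, 0.103 m / 0.5 = 0.206, 0.08 m / 0.5 = 0.16.

```bash
echo '[0,-0.002,0.08,0,0,0,0,-0.002,0.16,0,0,0,0,-0.002,0.206,0,0,0,0,-0.002,0.206,0,0,0]' | python3 drive.py && echo '[0.02,0,0,0,0,0,0.04,0,0,0,0,0,0.05,0,0,0,0,0,0.06,0,0,0,0,0,0.07,0,0,0,0,0,0.08,0,0,0,0,0]' | python3 drive.py
```

```text
time: 2.15
ee_pos: [0.4712, -0.1349, 0.1543]
tool_rot: [0.634, 0.773, -0.001, -0.004]
ft_force: [-0.6, 0.1, -0.2]
finger_gap: -0.004
finger_force: 0.0
time: 2.75
ee_pos: [0.4666, -0.0971, 0.158]
tool_rot: [0.634, 0.773, 0.0, 0.001]
ft_force: [0.4, -1.5, 1.2]
finger_gap: -0.005
finger_force: 0.9
```

Converted, 0.045 m / 0.5 = 0.09, 0.041 m / 0.5 = 0.082.

```bash
echo '[0.012,0,0,0,0,0,0.024,0,0,0,0,0,0.036,0,0,0,0,0,0.048,0,0,0,0,0,0.06,0,0,0,0,0,0.072,0,0,0,0,0,0.082,0,0,0,0,0,0.09,0,0,0,0,0]' | python3 drive.py; echo '[0.004,0,0,0,0,0,0.008,0,0,0,0,0,0.012,0,0,0,0,0,0.016,0,0,0,0,0,0.016,0,0,0,0,0]' | python3 drive.py
python3 -c "
from h import *
c,s=np.cos(.197),np.sin(.197);p=monitor.get_state()['ee_pos'][:2]-[.5945,-.0255];print(p@[c,s],p@[-s,c])"
```

```text
time: 3.55
ee_pos: [0.4569, -0.0523, 0.1572]
tool_rot: [0.634, 0.773, 0.0, -0.0]
ft_force: [1.2, -0.9, 0.2]
finger_gap: 0.002
finger_force: 0.8
time: 4.05
ee_pos: [0.4551, -0.0446, 0.1572]
tool_rot: [0.634, 0.773, -0.0, -0.001]
ft_force: [0.1, 0.1, 1.1]
finger_gap: -0.001
finger_force: 0.2
-0.14046930014630782 0.00852085097302467
```

Converted, 0.004 m / 0.5 = 0.008, 0.003 m / 0.5 = 0.006.

```bash
echo '[0.002,0,0,0,0,0,0.004,0,0,0,0,0,0.006,0,0,0,0,0,0.008,0,0,0,0,0]' | python3 drive.py; echo '[0.001,0,0,0,0,0,0.002,0,0,0,0,0,0.003,0,0,0,0,0,0.004,0,0,0,0,0]' | python3 drive.py
```

```text
time: 4.45
ee_pos: [0.4544, -0.041, 0.1572]
tool_rot: [0.634, 0.773, -0.0, -0.0]
ft_force: [-0.9, -1.4, -0.5]
finger_gap: 0.005
finger_force: 0.8
time: 4.85
ee_pos: [0.4541, -0.0391, 0.1573]
tool_rot: [0.634, 0.773, -0.0, -0.0]
ft_force: [-0.5, -1.6, 0.2]
finger_gap: -0.0
finger_force: 0.8
```

Not at the jamb yet (force still about the friction level).

Converted, 0.002 m / 0.5 = 0.004, 0.0015 m / 0.5 = 0.003.

```bash
echo '[0.001,0,0,0,0,0,0.002,0,0,0,0,0,0.003,0,0,0,0,0,0.004,0,0,0,0,0,0.004,0,0,0,0,0]' | python3 drive.py;echo '[0.001,0,0,0,0,0,0.002,0,0,0,0,0,0.002,0,0,0,0,0]' | python3 drive.py
```

```text
time: 5.35
ee_pos: [0.4541, -0.0383, 0.1573]
tool_rot: [0.634, 0.774, -0.001, 0.001]
ft_force: [-2.4, -7.4, -1.6]
finger_gap: 0.002
finger_force: 3.3
time: 5.65
ee_pos: [0.4541, -0.0382, 0.1574]
tool_rot: [0.633, 0.774, -0.001, 0.002]
ft_force: [-2.0, -10.0, -1.8]
finger_gap: -0.001
finger_force: 5.0
```

Converted, -0.105 m / 0.5 = -0.21, -0.1 m / 0.5 = -0.2.

```bash
echo '[-0.03,0,0,0,0,0,-0.05,0,0,0,0,0,-0.05,0,-0.1,0,0,0,-0.05,0,-0.2,0,0,0,-0.05,0,-0.21,0,0,0,-0.05,0,-0.21,0,0,0]' | python3 drive.py
python3 - <<'E'
from h import *
import cv2
im=np.hstack([cv2.resize(get_image(n)[y:y+150,x:x+150],(400,400),interpolation=cv2.INTER_CUBIC) for n,x,y in(("top",200,130),("scene",170,130))])
cv2.imwrite("pics/s2.png",im[:,:,::-1])
go(.622,.012,.26,96)
E
```

```text
time: 6.25
ee_pos: [0.4597, -0.0612, 0.2639]
tool_rot: [0.634, 0.773, 0.001, 0.002]
ft_force: [-1.3, -0.4, -0.5]
finger_gap: 0.002
finger_force: 0.0
[0.039  0.1751 0.0013] [-0.    -0.002 -1.479]
```

View pics/s2.png

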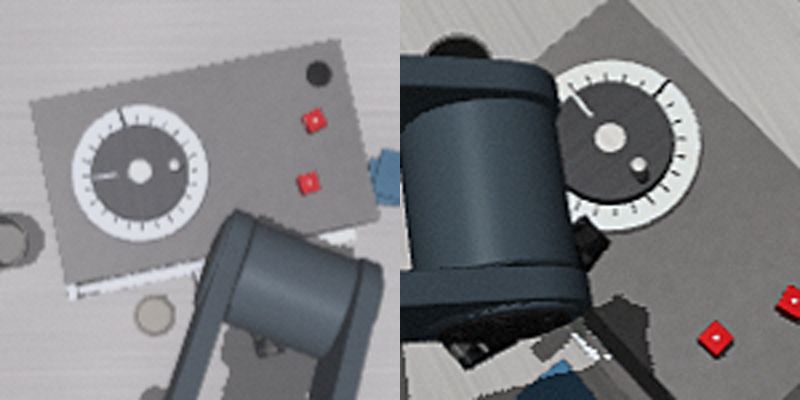

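The door now reaches the jamb bracket at (70,292) with no gap. The dial mark at (105,176) and long line at (122,115) are unchanged. Next is the post.

Converted, 0.175 m / 0.5 = 0.35, 0.16 m / 0.5 = 0.32, -1.2 rad / 6.2832 = -0.191.

```bash
echo '[0.01,0.05,0,0,0,-0.0239,0.02,0.1,0,0,0,-0.0477,0.03,0.15,0,0,0,-0.0716,0.04,0.2,0,0,0,-0.0955,0.05,0.25,0,0,0,-0.1194,0.06,0.29,0,0,0,-0.1432,0.07,0.32,0,0,0,-0.1671,0.078,0.35,0,0,0,-0.191]' | python3 drive.py; echo '[0,0,0,0,0,-0.0223,0,0,0,0,0,-0.0446,0,0,0,0,0,-0.0446]' | python3 drive.py
python3 - <<'E'
from h import *
import cv2
cv2.imwrite("pics/w3.png",get_image("wrist")[:,:,::-1])
go(.622,.012,.212,96)
E
```

```text
time: 7.15
ee_pos: [0.622, 0.0125, 0.2593]
tool_rot: [0.084, 0.996, 0.0, -0.003]
ft_force: [-0.4, -0.6, -0.6]
finger_gap: 0.002
finger_force: 0.0
time: 7.45
ee_pos: [0.6215, 0.0121, 0.2595]
tool_rot: [-0.053, 0.999, 0.001, -0.002]
ft_force: [0.1, 0.6, 0.6]
finger_gap: -0.001
finger_force: 0.0
[-0.0006 -0.0001  0.048 ] [ 0.001 -0.004 -0.001]
```

View pics/w3.png

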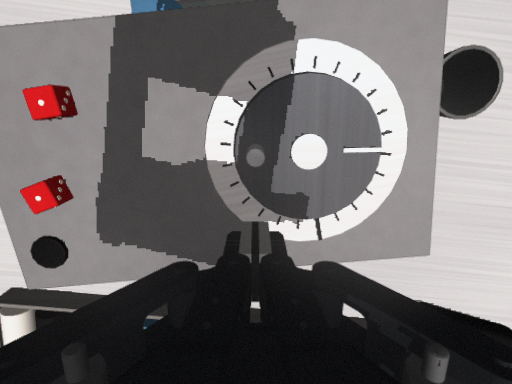

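Converted, 0.048 m / 0.5 = 0.096, 0.025 m / 0.5 = 0.05.

```bash
echo '[0,0,0.05,0,0,0,0,0,0.096,0,0,0,0,0,0.096,0,0,0]' | python3 drive.py && echo '[0.016,0,0,0,0,0,0.03,0,0,0,0,0,0.034,0,0,0,0,0,0.034,0,0,0,0,0]' | python3 drive.py
cat >> h.py <<'E'
C=np.array([.581,.044])
def arc(phis,trail=.017):
    for f in phis:
        a=np.radians(f); p=C+.037*np.array([np.cos(a),np.sin(a)])+trail*np.array([-np.sin(a),np.cos(a)])
        print(f,end=' '); go(*p,.212,f+180)
E
python3 - <<'E'
from h import *
s=camera_params("wrist")
arc(np.arange(-88,-117,-4))
E
```

```text
time: 7.8
ee_pos: [0.6196, 0.0121, 0.2101]
tool_rot: [-0.052, 0.999, 0.001, -0.005]
ft_force: [-0.5, 0.6, -0.4]
finger_gap: -0.002
finger_force: 0.0
time: 8.2
ee_pos: [0.6056, 0.0099, 0.2155]
tool_rot: [-0.053, 0.999, -0.0, 0.001]
ft_force: [0.1, 0.3, -0.3]
finger_gap: -0.003
finger_force: 0.0
-88 [ 0.0065 -0.0016  0.0035] [-0.     0.002  0.071]
-92 [ 0.0092 -0.0025  0.0035] [-0.     0.002  0.141]
-96 [ 0.012  -0.0032  0.0035] [-0.     0.002  0.21 ]
-100 [ 0.0148 -0.0037  0.0035] [-0.     0.002  0.28 ]
-104 [ 0.0176 -0.0041  0.0035] [-0.     0.002  0.35 ]
-108 [ 0.0204 -0.0042  0.0035] [-0.     0.002  0.42 ]
-112 [ 0.0233 -0.0041  0.0035] [-0.     0.002  0.49 ]
-116 [ 0.0261 -0.0039  0.0035] [0.    0.002 0.56 ]
```

Converted, 0.026 m / 0.5 = 0.052, 0.002 m / 0.5 = 0.004, 0.56 rad / 6.2832 = 0.0891.

```bash
echo '[0.013,-0.003,0.004,0,0,0.0111,0.018,-0.005,0.004,0,0,0.0223,0.024,-0.006,0.004,0,0,0.0334,0.03,-0.0074,0.004,0,0,0.0446,0.035,-0.008,0.004,0,0,0.0557,0.041,-0.008,0.004,0,0,0.0668,0.046,-0.008,0.004,0,0,0.078,0.052,-0.008,0.004,0,0,0.0891]' | python3 drive.py
python3 - <<'E'
from h import *
arc(np.arange(-120,-149,-4))
E
```

```text
time: 9.0
ee_pos: [0.582, 0.0022, 0.2134]
tool_rot: [0.226, 0.974, -0.001, 0.003]
ft_force: [1.6, -2.9, -1.0]
finger_gap: 0.001
finger_force: 1.2
-120 [ 0.0048 -0.001   0.0014] [0.    0.005 0.067]
-124 [ 0.0075 -0.0019  0.0014] [0.001 0.005 0.137]
-128 [ 0.0103 -0.0026  0.0014] [0.001 0.005 0.206]
-132 [ 0.0131 -0.0031  0.0013] [0.001 0.005 0.276]
-136 [ 0.0159 -0.0035  0.0013] [0.001 0.005 0.346]
-140 [ 0.0187 -0.0036  0.0013] [0.001 0.005 0.416]
-144 [ 0.0216 -0.0036  0.0013] [0.001 0.005 0.486]
-148 [ 0.0244 -0.0033  0.0013] [0.002 0.005 0.556]
```

Contact at about 3 N, so the post is moving.

Converted, 0.0245 m / 0.5 = 0.049, 0.0215 m / 0.5 = 0.043, 0.56 rad / 6.2832 = 0.0891.

```bash
echo '[0.008,-0.002,0.002,0,0,0.0111,0.014,-0.004,0.002,0,0,0.0223,0.02,-0.005,0.002,0,0,0.0334,0.026,-0.006,0.002,0,0,0.0446,0.032,-0.007,0.002,0,0,0.0557,0.037,-0.007,0.002,0,0,0.0668,0.043,-0.007,0.002,0,0,0.078,0.049,-0.007,0.002,0,0,0.0891]' | python3 drive.py
python3 - <<'E'
from h import *
import cv2
arc(range(-150,-163,-2))
cv2.imwrite("pics/w4.png",get_image("wrist")[:,:,::-1])
E
```

```text
time: 9.8
ee_pos: [0.5581, 0.0099, 0.2126]
tool_rot: [0.487, 0.874, 0.0, 0.002]
ft_force: [1.3, -1.6, 1.1]
finger_gap: 0.002
finger_force: 1.0
-150 [ 0.0011 -0.0001  0.0006] [0.002 0.004 0.03 ]
-152 [ 0.0024 -0.0006  0.0006] [0.003 0.004 0.065]
-154 [ 0.0037 -0.0011  0.0006] [0.003 0.004 0.1  ]
-156 [ 0.0051 -0.0015  0.0005] [0.003 0.004 0.135]
-158 [ 0.0065 -0.0019  0.0005] [0.003 0.004 0.17 ]
-160 [ 0.0078 -0.0022  0.0005] [0.003 0.004 0.205]
-162 [ 0.0092 -0.0025  0.0005] [0.003 0.004 0.24 ]
```

View pics/w4.png

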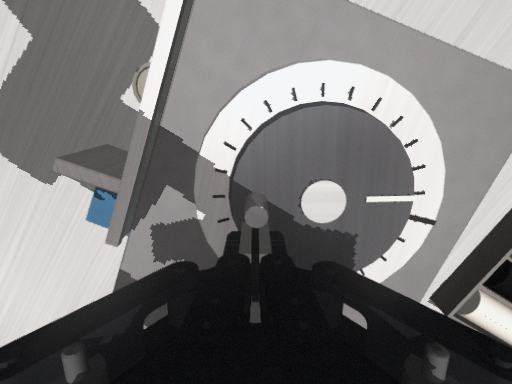

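The mark runs (366,199)–(413,198), and the long line runs (411,216)–(435,221). The dial centre is (323,202). I'll cast these to angles.

```bash
cat >> h.py <<'E'
def wray(uv,z,s):
    c=camera_params("wrist"); d=(np.asarray(uv,float)-[c["cx"],c["cy"]])/[c["fx"],c["fy"]]
    t=d.copy()
    for _ in range(20): t=d/(1+c["k1"]*(t@t))
    q=R.from_quat(s["tool_rot"]); M=c["mount"]
    p=s["ee_pos"]+q.apply(M[:3,3]); v=q.apply(M[:3,:3]@[t[0],-t[1],-1]); return (p+v*(z-p[2])/v[2])[:2]
def angs(center,mi,mo,li,lo,s):
    P=[wray(center,.18,s),wray(mi,.18,s),wray(mo,.18,s),wray(li,.17,s),wray(lo,.17,s)]
    for p in P: d=p-P[0]; e=p-C; print(np.round(p,4),round(float(np.hypot(*d)),4),"ang own-centre %.1f, C %.1f"%(np.degrees(np.arctan2(d[1],d[0])),np.degrees(np.arctan2(e[1],e[0]))))
E
python3 - <<'E'
from h import *
angs((323,202),(366,199.5),(413,198.5),(411,216),(435,221),monitor.get_state())
E
```

```text
[0.5807 0.0431] 0.0 ang own-centre 0.0, C -109.6
[0.5998 0.0565] 0.0233 ang own-centre 35.1, C 33.7
[0.6211 0.0703] 0.0487 ang own-centre 33.9, C 33.2
[0.6336 0.0614] 0.056 ang own-centre 19.2, C 18.4
[0.6476 0.0664] 0.0708 ang own-centre 19.2, C 18.6
```

Converted, 0.008 m / 0.5 = 0.016, 0.0065 m / 0.5 = 0.013, 0.205 rad / 6.2832 = 0.0326.

```bash
echo '[0.005,-0.001,0,0,0,0.0095,0.008,-0.002,0,0,0,0.0159,0.01,-0.003,0,0,0,0.0215,0.013,-0.004,0,0,0,0.0271,0.016,-0.0044,0,0,0,0.0326,0.016,-0.0044,0,0,0,0.0326]' | python3 drive.py
python3 - <<'E'
from h import *
import cv2
s=monitor.get_state(); im=get_image("wrist")
np.save("s5.npy",np.r_[s["ee_pos"],s["tool_rot"]])
cv2.imwrite("pics/w5.png",cv2.resize(im[140:290,300:500,::-1],None,fx=4,fy=4,interpolation=cv2.INTER_CUBIC))
arc((-162,-164,-166))
E
```

```text
time: 10.45
ee_pos: [0.5514, 0.0161, 0.2122]
tool_rot: [0.572, 0.82, 0.0, 0.001]
ft_force: [-0.3, -1.5, 2.0]
finger_gap: -0.002
finger_force: 0.9
-162 [ 0.0004 -0.0002  0.0001] [0.002 0.002 0.039]
-164 [ 0.0017 -0.0007  0.0001] [0.002 0.001 0.074]
-166 [ 0.0031 -0.0012  0.0001] [0.002 0.001 0.109]
```

View pics/w5.png

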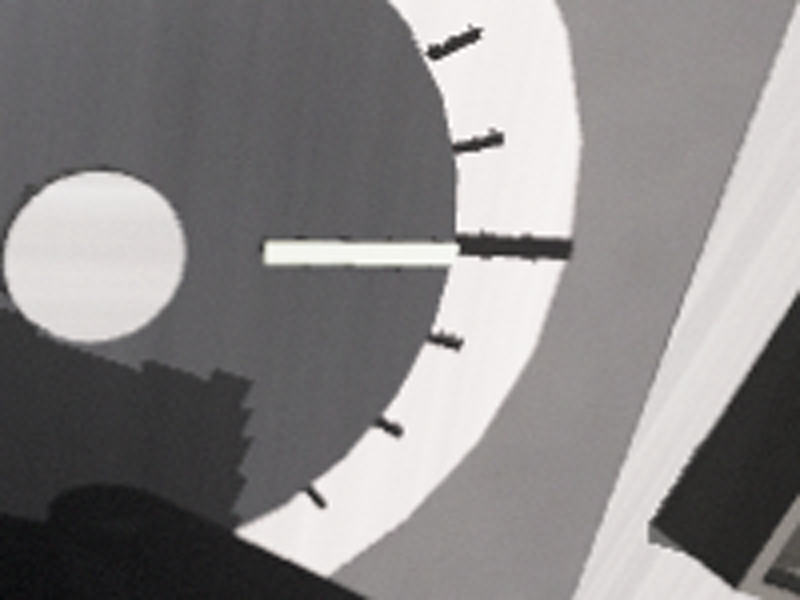

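```bash
python3 - <<'E'
from h import *
f=lambda x,y:((x+.5)/4-.5+300,(y+.5)/4-.5+140)
a=np.load("s5.npy")
angs(f(94,256),f(263,253),f(458,254),f(460,245),f(571,248),dict(ee_pos=a[:3],tool_rot=a[3:]))
E
```

```text
[0.5809 0.0428] 0.0 ang own-centre 0.0, C -94.1
[0.6023 0.0512] 0.023 ang own-centre 21.3, C 18.6
[0.6272 0.0602] 0.0494 ang own-centre 20.5, C 19.3
[0.6333 0.0603] 0.0552 ang own-centre 18.4, C 17.3
[0.6484 0.0653] 0.0712 ang own-centre 18.4, C 17.6
```

Converted, 0.0013 m / 0.5 = 0.0026, 0.0007 m / 0.5 = 0.0014, 0.035 rad / 6.2832 = 0.0056.

```bash
echo '[0.0014,-0.0004,0,0,0,0.0032,0.0026,-0.0008,0,0,0,0.0056,0.0026,-0.0008,0,0,0,0.0056,0.0026,-0.0008,0,0,0,0.0056]' | python3 drive.py && echo '[-0.02,0,0,0,0,0,-0.05,0,0,0,0,0,-0.05,0,-0.08,0,0,0,-0.05,0,-0.1,0,0,0,-0.05,0,-0.1,0,0,0,-0.05,0,-0.1,0,0,0]' | python3 drive.py
python3 - <<'E'
from h import *
import cv2
s=monitor.get_state(); im=get_image("wrist")
np.save("s6.npy",np.r_[s["ee_pos"],s["tool_rot"]])
cv2.imwrite("pics/w6.png",cv2.resize(im[60:210,260:460,::-1],None,fx=4,fy=4,interpolation=cv2.INTER_CUBIC))
E
```

```text
time: 10.9
ee_pos: [0.5501, 0.0176, 0.2114]
tool_rot: [0.587, 0.81, 0.0, 0.0]
ft_force: [2.0, -0.9, 0.7]
finger_gap: -0.002
finger_force: 0.8
time: 11.5
ee_pos: [0.557, -0.0065, 0.2607]
tool_rot: [0.587, 0.81, -0.0, -0.001]
ft_force: [-0.6, 0.1, 0.4]
finger_gap: 0.0
finger_force: 0.0
```

View pics/w6.png

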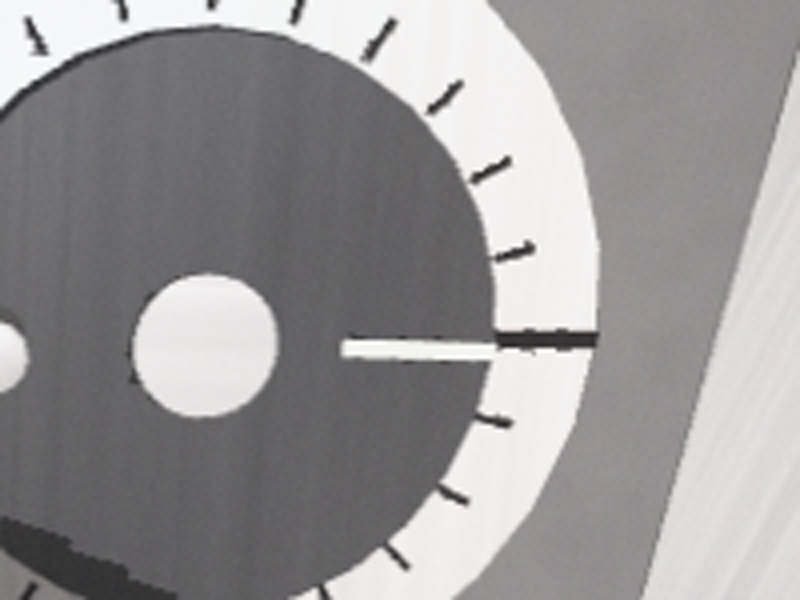

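The mark runs (342,347)–(495,351), and the line runs (497,340)–(597,340). I'll cast these too.

```bash
python3 - <<'E'
from h import *
f=lambda x,y:((x+.5)/4-.5+260,(y+.5)/4-.5+60)
a=np.load("s6.npy"); s=dict(ee_pos=a[:3],tool_rot=a[3:])
angs(f(205,346),f(342,347),f(495,351),f(497,340),f(597,340),s)
E
```

```text
[0.5806 0.0432] 0.0 ang own-centre 0.0, C -119.9
[0.6028 0.0503] 0.0233 ang own-centre 17.6, C 16.1
[0.6277 0.0577] 0.0493 ang own-centre 17.0, C 16.3
[0.6318 0.0596] 0.0538 ang own-centre 17.7, C 17.1
[0.6486 0.0651] 0.0715 ang own-centre 17.8, C 17.3
```

Converted, -0.02 m / 0.5 = -0.04.

```bash
echo '[0,0,-0.04,0,0,0,0,0,-0.04,0,0,0,0,0,-0.04,0,0,0]' | python3 drive.py; python3 -c "
from workcell import robot, monitor, job, get_image, camera_params
print(job.job_done())"
```

```text
time: 11.85
ee_pos: [0.5572, -0.0061, 0.2804]
tool_rot: [0.587, 0.81, -0.0, -0.001]
ft_force: [0.5, -0.3, -0.3]
finger_gap: -0.003
finger_force: 0.0
the job is handed in; nothing more can be done
None
```

I pushed the door shut against the jamb, turned the dial mark to within about 1° of the long line by the wrist camera, and handed the job in at about 12 s; no verdict was printed, and I did not re-measure the loose items or the collar.

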